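Bring the red loupe over the brass coin

TASK

On the coin viewing stand, push the upright orange tab with the fingertips to turn the turret until the red-rimmed loupe is centred over the brass coin, so that the whole coin shows inside the rim. Push gently and only on the tab, without pinching it: do not touch the loupes or the coins, leave everything else where it is, and take the hand away at the end.

Things in the scene. Friction and masses are not known exactly. Their poses are not given: they have to be found in the camera images.
- stand: the coin viewing stand: fixed grey round plate, 210 mm across, 12 mm thick; origin at the centre of its underside, on the turret's upright axis. On its top, on a circle of radius 65 mm, lie five places 72 degrees apart: a black empty one in the stand's +x direction and four blue ones, each with one coin or disc (which is where varies)
- hub (a point): top of the turret's hub, on the axis, 46 mm above the table (a small cap rises to 50 mm). The hub is 52 mm across and bears three arms 120 degrees apart: red-rimmed loupe, black-rimmed loupe, orange tab (in that order counter-clockwise from above)
- turret (a joint): angle of the turret on the stand (rad), growing counter-clockwise seen from above; at 0 the red loupe is over the empty black place. It turns freely both ways (stops only at +-6.2), with a steady friction of about 0.12 N m (2 N at the tab), no clicks or springs, and stays where it is left
- tab_top (a point): centre of the top edge of the orange tab, 62 mm from the axis, 85 mm above the table. The tab is an upright plate on the third arm, 40 mm long radially (42 to 82 mm from the axis), 8 mm thick, to be pushed on its broad faces. It rises from the arm's top at 43 mm to 85 mm above the table and stands free there
- red_lens (a point): centre of the red-rimmed loupe, 65 mm from the axis, 41 mm above the table: ring 66 mm outside, 54 mm inside, clear glass in it, between 37 and 45 mm above the table. A fingertip 50 mm or more above the table passes over it
- black_lens (a point): centre of the black-rimmed loupe, of the same size and height as the red one; not the one wanted
- brass_coin: the brass-yellow coin with a black square in its middle, 38 mm across, 4 mm thick, lying loose on the stand's plate under the circle of the loupes; origin at the centre of its underside. The one to view
- silver_coin: a grey steel coin, 38 mm across, 4 mm thick, loose on the plate; origin under its centre
- jade_disc: a green disc with a small black centre, 38 mm across, 4 mm thick, loose on the plate; origin under its centre
- porcelain_disc: a white disc with a blue centre, 38 mm across, 4 mm thick, loose on the plate; origin under its centre
- jar: blue porcelain jar, 72 mm across, 90 mm tall, loose on the table to the left of the stand; origin under its centre
- teacup: white teacup, 70 mm across, 55 mm tall, loose on the table to the right of the stand; origin under its centre
- brush: a brush lying loose on the table to the right of the stand, under 40 mm tall; origin under its middle
Things that resemble listed ones, but are neither listed nor needed, are in the scene too. Of the things that look like the stand, the larger one is meant. Several things have the shape of the brass_coin; the one meant has the colours described above.

How it is judged:
By the outcome, as a careful person would: the job done as asked, in the order asked, and still so for the second after the job is handed in, with the robot touching nothing.
It also fails if it takes over 48 s, if anything falls off the work surface, if the arm or the gripper's body presses on something with over 40 N, if the wrist force passes 120 N, or if a joint passes its speed limit or range.

ROBOT

A 6-joint arm with a two-finger parallel gripper is mounted at the origin on the work surface. World frame = base frame: x ahead of the robot, y to its left, z up, the work surface at z = 0. Lengths are in m, angles in degrees, forces in N, time in s.
With the tool pointing down it reaches from about 0.325 to 0.875 m from the base axis. Payload 4.4 kg.
Tool frame: the origin (TCP) lies between the finger pads; the fingertips stand 11 mm ahead of it and the grasp point (between the pads) lies 8 mm behind it (manip.tip_extent is the distance from the TCP to the fingertips, in m); z points along the fingers, x is the direction in which the jaws open and shut, and the axes are right-handed (so a half turn about z gives the same grasp; the last joint's range is limited). The gripper opens to 85 mm and grips with 20 to 120 N. Pads are 22 mm wide; open, the fingers measure 114 mm over their backs; the gripper's body (76 mm by 85 mm) begins 54 mm behind the grasp point. The pads swing forward as they close: fully open they stand 13 mm farther back than shut.
Start: joints at [58.585, 11.837, 88.321, -0, 79.842, -8.623], TCP at [0.223, 0.53, 0.242] pointing down, gripper open.
Joint ranges: [-156.59, 156.59], [-49.26, 127.26], [12.9, 141.05], [-63.56, 243.56], [4.71, 150.69], [-161.64, 161.64]. Speed limits (degrees/s): [159.86, 159.86, 180, 180, 180, 180].

INTERFACE

Orientations are given as [roll, pitch, yaw] about the fixed x, y, z axes, in that order (R = Rz(yaw) Ry(pitch) Rx(roll)).
In Python, from plant import state, vision, workorder, manip gives the robot as it stands.
- The arm moves only by the tool drive_tool, never from a script. Its argument "increments" is text: rows parted by semicolons, each of 7 numbers parted by spaces: the closure, from -1 (fully open) to 1 (shut), so that 0 is half open, then the shift along the tool's x, y, z normalised to -1 to 1, where 1 is 200 mm, then the turn, a rotation vector about the tool's x, y, z normalised to -1 to 1, where 1 is 180 degrees. A call has 1 to 10 rows; each row is the pose to reach, as a shift and turn from the pose commanded when the call began, along the tool's axes at that moment, turning the shorter way round; what a row does not reach only later rows make up. A row lasts 1/10 s, in which the tool goes at most 50 mm and 8.59 degrees, less where a joint would pass 70% of its speed; a pose out of reach is approached as far as the arm can. A call with a number of a shift or a turn outside -1 to 1 is refused whole. A call with a gripper value outside its range is refused whole. The fingers move at their own pace and stop on an object; "force" is the grip in N (left out, the last holds). Time passes only in rows, so rows that repeat a pose let the fingers close. It gives the time, the measured TCP pose, the force and the opening at its end, in the units of the state.
- state(): the state, without advancing time (a new reading comes with each control period).
- vision.camera(name): name is "side" or "top"; returns the picture (400x640x3 uint8, red, green, blue); there is no depth.
- vision.camera_info(name): a dict with "vertical_fov" (degrees; the focal length in pixels is half the picture's height over the tangent of half this angle, whatever the lens; pixels are square), "cx", "cy" (the principal point, pixels), "D" ([k1, k2, p1, p2, k3] as OpenCV has them; the pictures are not rectified), "pose" (4x4, takes a point from camera to world coordinates). Camera axes: x right, y down, z forward; pixel columns grow to the right and rows downward; lengths in m; the calibration is good to about 2 mm. A picture is of the moment at which its call begins. camera_info takes no time and is no camera call.
- workorder.job_done(): hands the job in, once; it reports no verdict.
The state is a dict: "t": time; "joint_pos": joint angles; "joint_vel": joint speeds; "joint_torque": joint torques, N m; "ee_pos": TCP position; "orientation": TCP orientation; "force": force on the tool from outside, world axes, zero at the start; "wrist_torque": the same for the moment, N m; "grip_width": finger opening in m.
Only numpy, scipy, OpenCV 4.12 (cv2) and the standard library are available. Lean on these libraries where they do the work, as an engineer would, in place of code of your own. Each camera call takes 0.05 s, during which the arm holds its last target. There are 200 camera calls.

## Working session

There is one attempt and no reset: what is moved stays moved. The work goes in short steps, Python scripts to look and compute and a tool call to move; the robot and the scene stay as the last step left them, time stands still between calls to the robot, and variables do not carry over. Pictures are saved under pics/ and viewed, about 8 in all and at most 12, crops included, and the job is handed in when it is done.

Besides the shell and the picture viewer there is one more tool, called after "Call:" by a JSON object that holds its "fn" and its "kwargs". drive_tool: Moves the arm, as the interface text tells. Its arguments: {"type":"object","properties":{"increments":{"type":"string"},"force":{"type":"number"}},"required":["increments"]}

```bash
mkdir -p pics; cat > h.py <<'E'
import numpy as np, cv2
from plant import state, vision, workorder, manip
def K(n):
    i=vision.camera_info(n); f=200/np.tan(np.radians(i["vertical_fov"])/2)
    return np.array([[f,0,i["cx"]],[0,f,i["cy"]],[0,0,1.]]),np.array(i["D"],float),np.array(i["pose"])
def ray(n,px,z):
    k,d,T=K(n); u=cv2.undistortPoints(np.array(px,float).reshape(-1,1,2),k,d).reshape(-1,2)
    r=np.c_[u,np.ones(len(u))]@T[:3,:3].T; o=T[:3,3]
    return o+r*((z-o[2])/r[:,2])[:,None]
def proj(n,P):
    k,d,T=K(n); W=np.linalg.inv(T)
    return cv2.projectPoints(np.array(P,float).reshape(-1,1,3),cv2.Rodrigues(W[:3,:3])[0],W[:3,3],k,d)[0].reshape(-1,2)
def snap(n,name):
    im=vision.camera(n); cv2.imwrite(f"pics/{name}.png",im[:,:,::-1]); return im
E
python3 - <<'E'
from h import *
for n in("top","side"):
    snap(n,n+"0"); k,d,T=K(n); print(n,k[0,0],d,T.round(3).tolist())
print(state())
E
```

```text
top 495.501758861401 [-0.0429597  0.         0.         0.         0.       ] [[-0.015, -0.998, 0.067, 0.491], [-1.0, 0.016, 0.02, -0.017], [-0.021, -0.066, -0.998, 1.118], [0.0, 0.0, 0.0, 1.0]]
side 463.69905456194147 [-0.02082213  0.          0.          0.          0.        ] [[0.998, -0.031, 0.062, 0.504], [-0.068, -0.54, 0.839, -0.992], [0.007, -0.841, -0.541, 0.698], [0.0, 0.0, 0.0, 1.0]]
{'t': 0.1, 'joint_pos': array([ 5.85861960e+01,  1.18825199e+01,  8.83977404e+01, -1.04778999e-03,
        7.98414231e+01, -8.62314831e+00]), 'joint_vel': array([ 0.03841148, -0.0804614 , -0.25846481,  0.06729962, -0.0412468 ,
        0.05414369]), 'joint_torque': array([ 2.74373551e-04, -3.84093189e+01, -2.92550254e+01, -3.46996876e-04,
        4.87024066e-03, -2.65985122e-06]), 'ee_pos': array([0.22239882, 0.52952263, 0.24120127]), 'orientation': array([-1.79982775e+02,  1.20462477e-01,  6.72095483e+01]), 'force': array([-0.17503549,  0.20213944, -0.18930603]), 'wrist_torque': array([-0.01161098, -0.00556273, -0.02397552]), 'grip_width': 0.08557467242447418}
```

View pics/top0.png

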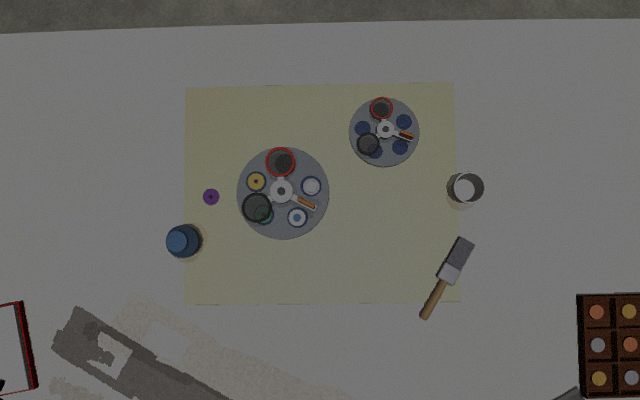

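View pics/side0.png

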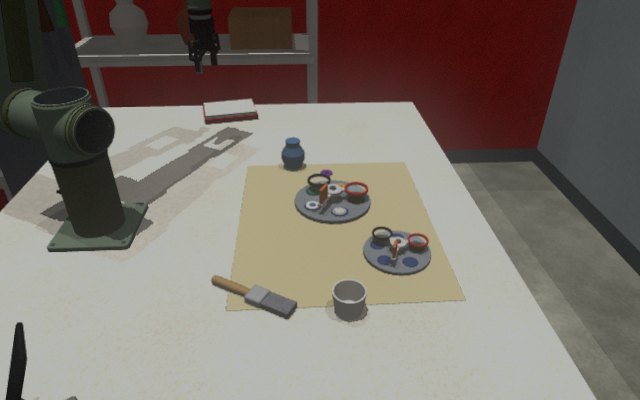

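The top view shows the large stand at about (283,193), red loupe (281,162), brass coin (257,181), tab (307,202), and black loupe (257,207). The jar is at (183,241). I'll measure these next.

```bash
cat >> h.py <<'E'
def comp(m,near,r=60,minA=15):
    n,l,s,c=cv2.connectedComponentsWithStats(m.astype(np.uint8)*255)
    o=[(np.hypot(*(c[i]-near)),i) for i in range(1,n) if s[i,4]>=minA]
    o=[x for x in o if x[0]<r]; 
    return None if not o else l==min(o)[1]
def measure(im,show=True):
    H=cv2.cvtColor(im,cv2.COLOR_RGB2HSV).astype(int); h,s,v=H[...,0],H[...,1],H[...,2]
    yy,xx=np.mgrid[:400,:640]; near=np.hypot(xx-283,yy-193)<50
    R=near&((h<5)|(h>174))&(s>140)&(v>60)
    O=near&(h>=5)&(h<17)&(s>120)
    B=near&(h>=18)&(h<30)&(s>110)
    out={}
    for nm,m,z in(("red",R,.045),("tab",O,.085),("brass",B,.016)):
        if m.sum()<5: continue
        n,l,st,c=cv2.connectedComponentsWithStats(m.astype(np.uint8)); i=1+st[1:,4].argmax()
        p=np.argwhere(l==i)[:,::-1].astype(np.int32)
        (cx,cy),rad=cv2.minEnclosingCircle(p)
        out[nm]=(ray("top",[cx,cy],z)[0],cx,cy,rad,len(p))
        if show: print(nm,out[nm][0].round(4),round(cx,1),round(cy,1),round(rad,1),len(p))
    return out
E
python3 - <<'E'
from h import *
im=snap("top","top1"); measure(im)
H=cv2.cvtColor(im,cv2.COLOR_RGB2HSV).astype(int)
# plate outline: not mat (mat saturated yellow)
m=((H[...,1]<70)).astype(np.uint8); 
for (x,y) in((283,230),(320,220),(200,100),(257,174),(250,181),(281,149),(307,202)): print(x,y,H[y,x])
yy,xx=np.mgrid[:400,:640]
mat=((H[...,0]>18)&(H[...,0]<40)&(H[...,1]>25)&(H[...,2]>130))
m=(~mat&(np.hypot(xx-283,yy-193)<60)).astype(np.uint8)
m=cv2.morphologyEx(m,cv2.MORPH_OPEN,np.ones((3,3)))
cs,_=cv2.findContours(m,0,cv2.CHAIN_APPROX_NONE); c=max(cs,key=cv2.contourArea)
e=cv2.fitEllipse(c); print(e, ray("top",[e[0]],.012)); 
P=ray("top",c.reshape(-1,2),.012)[:,:2]; A=np.c_[2*P,np.ones(len(P))]; q=np.linalg.lstsq(A,(P**2).sum(1),rcond=None)[0]; print(q[:2],np.sqrt(q[2]+q[0]**2+q[1]**2))
cv2.imwrite("pics/crop1.png",cv2.resize(im[135:250,220:345,::-1],None,fx=5,fy=5,interpolation=cv2.INTER_CUBIC))
E
```

```text
red [0.6641 0.0844 0.045 ] 279.8 161.5 14.7 203
tab [0.5711 0.0265 0.085 ] 306.0 202.0 9.4 70
brass [0.6258 0.1419 0.016 ] 255.6 180.9 8.2 198
283 230 [115  17  92]
320 220 [ 28  28 108]
200 100 [ 25  50 118]
257 174 [ 23 138 118]
250 181 [ 24 139 114]
281 149 [  0 166  95]
307 202 [ 11 174 117]
((283.0, 193.0), (118.92147064208984, 118.92147064208984), 0.0) [[0.59790418 0.08094351 0.012     ]]
[0.59904481 0.08141535] 0.13402034569380897
```

View pics/crop1.png

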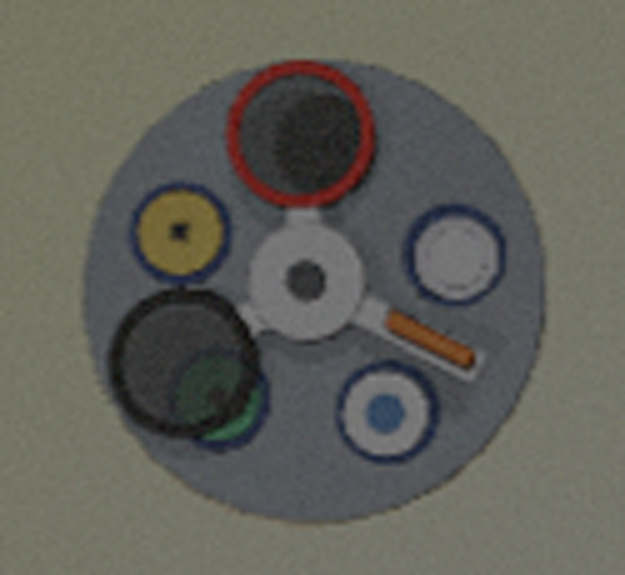

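```bash
cat >> h.py <<'E'
from scipy.spatial.transform import Rotation as Ro
def inc(p0,e0,p,e):
    R0=Ro.from_euler("xyz",e0,degrees=True); R=Ro.from_euler("xyz",e,degrees=True)
    return np.r_[R0.inv().apply(np.array(p)-p0)/.2,(R0.inv()*R).as_rotvec(degrees=True)/180].round(4)
def circ(P):
    A=np.c_[2*P,np.ones(len(P))]; q=np.linalg.lstsq(A,(P**2).sum(1),rcond=None)[0]; return q[:2],np.sqrt(q[2]+q[0]**2+q[1]**2)
E
python3 - <<'E'
from h import *
im=cv2.imread("pics/top1.png")[:,:,::-1].copy(); o=measure(im,0)
H=cv2.cvtColor(cv2.GaussianBlur(im,(3,3),0),cv2.COLOR_RGB2HSV).astype(int); yy,xx=np.mgrid[:400,:640]
mat=(H[...,0]>20)&(H[...,0]<40)&(H[...,1]>30)&(H[...,2]>90)
m=(~mat&(np.hypot(xx-283,yy-193)<56)).astype(np.uint8)
m=cv2.morphologyEx(m,cv2.MORPH_OPEN,np.ones((3,3)))
c=max(cv2.findContours(m,0,1)[0],key=cv2.contourArea)
print("plate",*circ(ray("top",c.reshape(-1,2),.010)[:,:2]))
hub=((H[...,1]<40)&(H[...,2]>115)&(np.hypot(xx-281,yy-191)<16)).astype(np.uint8)
hub=cv2.morphologyEx(hub,cv2.MORPH_OPEN,cv2.getStructuringElement(2,(7,7)))
c=max(cv2.findContours(hub,0,1)[0],key=cv2.contourArea)
C,r=circ(ray("top",c.reshape(-1,2),.046)[:,:2]); print("hub",C,r)
for k in o: d=o[k][0][:2]-C; print(k,np.hypot(*d).round(4),np.degrees(np.arctan2(d[1],d[0])).round(1))
print(manip.tip_extent)
E
```

```text
plate [0.59174814 0.074256  ] 0.11178496067652517Traceback (most recent call last):
  File "<stdin>", line 11, in <module>
ValueError: max() iterable argument is empty
```

```bash
python3 - <<'E'
from h import *
im=cv2.imread("pics/top1.png")[:,:,::-1].copy(); o=measure(im,0)
g=cv2.cvtColor(im,cv2.COLOR_RGB2GRAY).astype(int)
print(g[191,262:302],g[176:208,281])
m=((g>115)*1).astype(np.uint8); yy,xx=np.mgrid[:400,:640]; m[np.hypot(xx-281,yy-191)>14]=0; m[np.hypot(xx-281,yy-191)<7]=1
m=cv2.morphologyEx(m,cv2.MORPH_OPEN,cv2.getStructuringElement(2,(9,9)))
c=max(cv2.findContours(m,0,1)[0],key=cv2.contourArea)
C,r=circ(ray("top",c.reshape(-1,2),.046)[:,:2]); print("hub",C,r)
for C in (C,ray("top",[280.6,190.8],.046)[0,:2],ray("top",[282.4,192.7],.012)[0,:2]):
  print(C)
  for k in o: d=o[k][0][:2]-C; print(k,np.hypot(*d).round(4),np.degrees(np.arctan2(d[1],d[0])).round(1))
print(manip.tip_extent)
E
```

```text
[ 88  90  87  88  86  87  85  90 110 120 115 118 118 117 102  72  50  52
  55  53  52  52  45 108 119 116 113 116 117 118  99  75  76  75  76  80
  83  86  88  74] [ 74 120 116 107 116 117 115 117 112 118 111  61  54  48  52  53  50  55
  61  87 120 116 114 114 115 120 108  50  79  75  74  77]
hub [0.59975054 0.08306384] 0.014103943431712406
[0.59975054 0.08306384]
red 0.0643 1.1
tab 0.0634 -116.9
brass 0.0644 66.1
[0.59950954 0.0831202 ]
red 0.0646 1.1
tab 0.0634 -116.6
brass 0.0644 65.9
[0.59860392 0.08228649]
red 0.0655 1.8
tab 0.0622 -116.2
brass 0.0656 65.5
0.011
```

```bash
python3 - <<'E'
from h import *
s=state(); p0=s["ee_pos"]; e0=s["orientation"]
print(inc(p0,e0,[.542,.0425,.16],[180,0,62.5])/1, inc(p0,e0,p0,[180,0,62.5]))
E
```

```text
[-1.6257e+00  2.4167e+00  4.0910e-01 -1.0000e-04  6.0000e-04  2.6200e-02] [ 0.      0.      0.     -0.0001  0.0006  0.0262]
```

Call:
{"fn": "drive_tool", "kwargs": {"increments": "1 -0.1 0.15 0 0 0 0; 1 -0.2 0.3 0 0 0 0; 1 -0.3 0.45 0 0 0 0; 1 -0.4 0.6 0 0 0 0; 1 -0.5 0.75 0 0 0 0; 1 -0.54 0.81 0 0 0 0", "force": 20}}

```text
t: 0.75
ee_pos: [0.3313, 0.3655, 0.242]
orientation: [180.0, 0.1, 67.1]
force: [0.4, 0.9, 0.1]
grip_width: 0.0002
```

Call:
{"fn": "drive_tool", "kwargs": {"increments": "1 -0.1 0.15 0 0 0 0; 1 -0.2 0.3 0 0 0 0; 1 -0.3 0.45 0 0 0 0; 1 -0.4 0.6 0 0 0 0; 1 -0.5 0.75 0 0 0 0; 1 -0.54 0.81 0 0 0 0"}}

```text
t: 1.35
ee_pos: [0.439, 0.2038, 0.2422]
orientation: [180.0, 0.0, 67.1]
force: [-0.9, 0.5, 0.2]
grip_width: 0.0002
```

Call:
{"fn": "drive_tool", "kwargs": {"increments": "1 -0.1 0.15 0.07 0 0 0.01; 1 -0.2 0.3 0.14 0 0 0.02; 1 -0.3 0.45 0.2 0 0 0.026; 1 -0.4 0.6 0.27 0 0 0.026; 1 -0.5 0.75 0.34 0 0 0.026; 1 -0.54 0.8 0.4 0 0 0.026; 1 -0.54 0.8 0.4 0 0 0.026; 1 -0.54 0.8 0.4 0 0 0.026"}}

```text
t: 2.15
ee_pos: [0.5426, 0.0452, 0.1618]
orientation: [-179.9, -0.0, 62.6]
force: [0.5, 1.0, -0.5]
grip_width: -0.0002
```

```bash
python3 - <<'E'
from h import *
s=state(); print(s["t"],s["ee_pos"],s["orientation"],s["joint_pos"],s["grip_width"])
print(inc(s["ee_pos"],s["orientation"],[.542,.0425,.068],[180,0,62.5]))
im=snap("top","top2"); im2=snap("side","side2")
p=proj("top",[s["ee_pos"]])[0].astype(int); q=proj("side",[[.599,.0827,.06]])[0].astype(int); print(p,q)
a=cv2.resize(im[130:250,215:345],None,fx=3,fy=3); b=cv2.resize(im2[q[1]-60:q[1]+60,q[0]-65:q[0]+65],None,fx=3,fy=3)
cv2.imwrite("pics/c2.png",np.hstack([a,b])[:,:,::-1])
E
```

```text
2.15 [0.54260536 0.04515886 0.16184258] [-1.79872396e+02 -1.28717065e-02  6.25501266e+01] [-4.38670063e+00  1.28249121e+01  9.72024670e+01  6.57637381e-02
  7.00849952e+01 -6.69593030e+01] -0.00016894655141487977
[-1.330e-02  4.500e-03  4.692e-01 -7.000e-04 -1.000e-04  3.000e-04]
[294 213] [331 183]
```

View pics/c2.png

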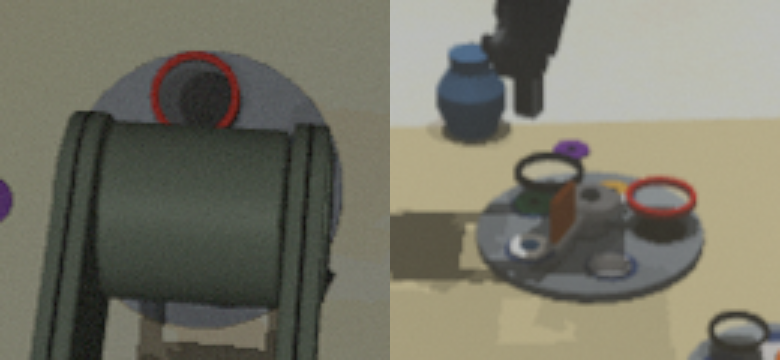

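The arm hides the stand from the top camera. In the side view the shut fingertips are behind and above the tab, with the tab at about (560,215) in the crop. I'll descend straight down behind the tab.

Call:
{"fn": "drive_tool", "kwargs": {"increments": "1 -0.01 0 0.08 0 0 0; 1 -0.01 0 0.16 0 0 0; 1 -0.01 0 0.24 0 0 0; 1 -0.01 0 0.32 0 0 0; 1 -0.01 0 0.38 0 0 0; 1 -0.01 0 0.43 0 0 0; 1 -0.01 0 0.47 0 0 0; 1 -0.01 0 0.47 0 0 0; 1 -0.01 0 0.47 0 0 0"}}

```text
t: 3.15
ee_pos: [0.5428, 0.0422, 0.0685]
orientation: [180.0, -0.0, 62.5]
force: [0.5, 0.1, 0.9]
grip_width: -0.0002
```

```bash
python3 - <<'E'
from h import *
s=state(); print(s["t"],s["ee_pos"],s["orientation"],s["force"])
im2=snap("side","side3"); q=(331,183)
cv2.imwrite("pics/c3.png",cv2.resize(im2[q[1]-60:q[1]+60,q[0]-65:q[0]+65],None,fx=5,fy=5)[:,:,::-1])
C=np.array([.599,.0827]); p0=s["ee_pos"];e0=s["orientation"]
for d in (0,4,8,12,16,20,24,28,32,36,40,44,48,52,56,60,64):
    a=np.radians(-117.5+d); t=np.array([-np.sin(a),np.cos(a)]); r=np.array([np.cos(a),np.sin(a)])
    P=C+.062*r-.015*t
    print(d,inc(p0,e0,[*P,.068],[180,0,62.5+d]))
E
```

```text
3.15 [0.5428069  0.04220136 0.06854111] [ 1.79975942e+02 -1.07996827e-02  6.25356619e+01] [0.49528624 0.09969406 0.87682622]
0 [-0.0007  0.0807  0.0027  0.0001 -0.0001  0.0002]
4 [-5.200e-03  1.025e-01  2.700e-03  1.000e-04 -1.000e-04 -2.200e-02]
8 [-8.200e-03  1.246e-01  2.800e-03  1.000e-04 -1.000e-04 -4.420e-02]
12 [-9.600e-03  1.468e-01  2.800e-03  1.000e-04 -0.000e+00 -6.650e-02]
16 [-9.400e-03  1.691e-01  2.800e-03  1.000e-04 -0.000e+00 -8.870e-02]
20 [-7.700e-03  1.913e-01  2.800e-03  1.000e-04 -0.000e+00 -1.109e-01]
24 [-4.500e-03  2.133e-01  2.800e-03  1.000e-04 -0.000e+00 -1.331e-01]
28 [ 3.000e-04  2.350e-01  2.800e-03  1.000e-04 -0.000e+00 -1.554e-01]
32 [ 6.600e-03  2.564e-01  2.800e-03  1.000e-04 -0.000e+00 -1.776e-01]
36 [ 1.430e-02  2.773e-01  2.800e-03  1.000e-04 -0.000e+00 -1.998e-01]
40 [ 2.350e-02  2.975e-01  2.800e-03  1.000e-04 -0.000e+00 -2.220e-01]
44 [ 3.410e-02  3.171e-01  2.800e-03  2.000e-04 -0.000e+00 -2.442e-01]
48 [ 4.600e-02  3.359e-01  2.900e-03  2.000e-04 -0.000e+00 -2.665e-01]
52 [ 5.920e-02  3.539e-01  2.900e-03  2.000e-04  0.000e+00 -2.887e-01]
56 [ 7.360e-02  3.708e-01  2.900e-03  2.000e-04  0.000e+00 -3.109e-01]
60 [ 8.920e-02  3.867e-01  2.900e-03  2.000e-04  0.000e+00 -3.331e-01]
64 [ 1.058e-01  4.015e-01  2.900e-03  2.000e-04  0.000e+00 -3.554e-01]
```

View pics/c3.png

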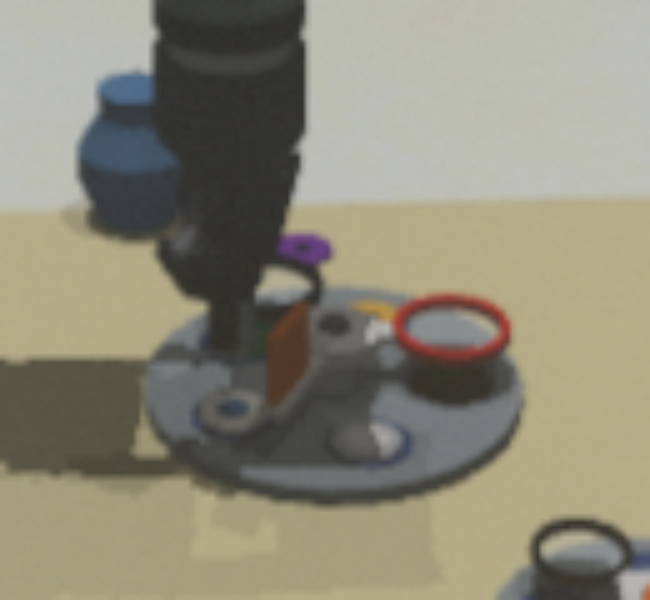

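The shut fingertip is behind the tab with its base clear: fingertip at crop (222,345), tab at (290,355), black ring low beneath. I'll push along the arc and turn the hand with the tab.

Call:
{"fn": "drive_tool", "kwargs": {"increments": "1 0 0.03 0 0 0 0; 1 0 0.055 0 0 0 0; 1 0 0.07 0 0 0 0; 1 -0.0007 0.081 0 0 0 0; 1 -0.0052 0.1025 0 0 0 -0.022; 1 -0.0082 0.1246 0 0 0 -0.0442; 1 -0.0096 0.1468 0 0 0 -0.0665; 1 -0.0094 0.169 0 0 0 -0.0887; 1 -0.0077 0.1913 0 0 0 -0.111; 1 -0.0077 0.1913 0 0 0 -0.111"}}

```text
t: 4.2
ee_pos: [0.5759, 0.0228, 0.0682]
orientation: [-180.0, 0.0, 82.5]
force: [0.7, 0.8, -0.6]
grip_width: -0.0002
```

```bash
python3 - <<'E'
from h import *
s=state(); print(s["t"],s["ee_pos"],s["orientation"],s["force"])
im2=snap("side","side4"); q=(331,183)
cv2.imwrite("pics/c4.png",cv2.resize(im2[q[1]-60:q[1]+60,q[0]-65:q[0]+65],None,fx=5,fy=5)[:,:,::-1])
C=np.array([.599,.0827])
def pose(d):
    a=np.radians(-117.5+d); t=np.array([-np.sin(a),np.cos(a)]); r=np.array([np.cos(a),np.sin(a)])
    return [*(C+.062*r-.015*t),.068],[180,0,62.5+d]
for d in range(20,65,4): print(d,inc(*pose(20),*pose(d)))
H=cv2.cvtColor(im2,cv2.COLOR_RGB2HSV).astype(int); yy,xx=np.mgrid[:400,:640]
m=((H[...,0]<5)|(H[...,0]>174))&(H[...,1]>140)&(H[...,2]>80)&(np.hypot(xx-335,yy-195)<45)
p=np.argwhere(m)[:,::-1]; e=cv2.fitEllipse(cv2.convexHull(p.astype(np.int32))); c=ray("side",[e[0]],.043)[0]; print(e,c,np.degrees(np.arctan2(c[1]-C[1],c[0]-C[0])),np.hypot(*(c[:2]-C)))
E
```

```text
4.2 [0.5759499  0.02281134 0.06815568] [-1.79985741e+02  2.59161036e-03  8.24744887e+01] [ 0.73672474  0.78166244 -0.63785653]
20 [0. 0. 0. 0. 0. 0.]
24 [-0.0045  0.0218  0.     -0.      0.     -0.0222]
28 [-0.0074  0.0439  0.      0.      0.     -0.0444]
32 [-0.0088  0.0661  0.      0.      0.     -0.0667]
36 [-0.0087  0.0884  0.      0.      0.     -0.0889]
40 [-0.007   0.1105  0.     -0.      0.     -0.1111]
44 [-0.0037  0.1326  0.     -0.      0.     -0.1333]
48 [ 0.0011  0.1543  0.      0.      0.     -0.1556]
52 [ 0.0074  0.1757  0.      0.      0.     -0.1778]
56 [ 0.0151  0.1965  0.      0.      0.     -0.2   ]
60 [ 0.0243  0.2168  0.      0.      0.     -0.2222]
64 [ 0.0349  0.2364  0.      0.      0.     -0.2444]
((353.797119140625, 183.7856903076172), (10.907135009765625, 22.51106834411621), 94.04069519042969) [0.66221973 0.10691514 0.043     ] 20.958407204574854 0.06769864787345235
```

View pics/c4.png

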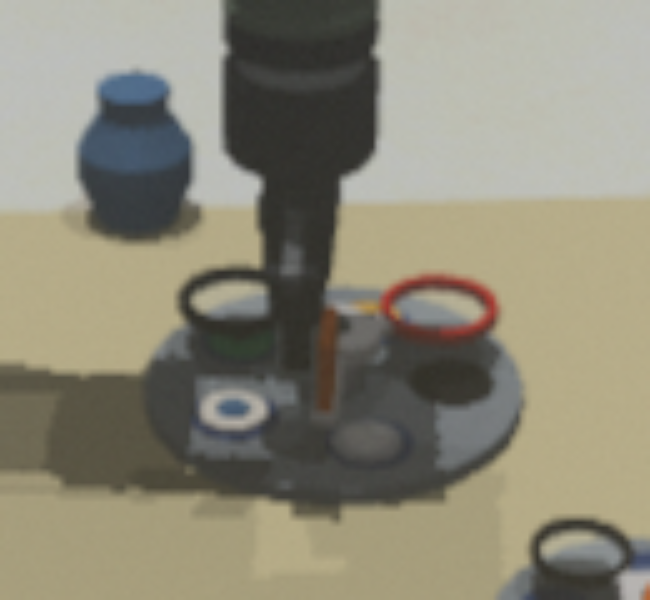

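The tab is moving with the hand and the red loupe is now at about 21°. The coins are undisturbed. I'll continue the push.

Call:
{"fn": "drive_tool", "kwargs": {"increments": "1 -0.0045 0.0218 0 0 0 -0.0222; 1 -0.0074 0.0439 0 0 0 -0.0444; 1 -0.0088 0.0661 0 0 0 -0.0667; 1 -0.0087 0.0884 0 0 0 -0.0889; 1 -0.007 0.1105 0 0 0 -0.1111; 1 -0.0037 0.1326 0 0 0 -0.1333; 1 0.0011 0.1543 0 0 0 -0.1556; 1 0.0074 0.1757 0 0 0 -0.1778; 1 0.0151 0.1965 0 0 0 -0.2; 1 0.0151 0.1965 0 0 0 -0.2"}}

```text
t: 5.25
ee_pos: [0.6152, 0.0208, 0.0681]
orientation: [-180.0, 0.0, 118.4]
force: [-0.0, 0.1, -0.4]
grip_width: 0.0002
```

```bash
cat >> h.py <<'E'
C=np.array([.599,.0827])
def pose(d):
    a=np.radians(-117.5+d); t=np.array([-np.sin(a),np.cos(a)]); r=np.array([np.cos(a),np.sin(a)])
    return [*(C+.062*r-.015*t),.068],[180,0,62.5+d]
def sidered(im2):
    H=cv2.cvtColor(im2,cv2.COLOR_RGB2HSV).astype(int); yy,xx=np.mgrid[:400,:640]
    m=((H[...,0]<5)|(H[...,0]>174))&(H[...,1]>140)&(H[...,2]>80)&(np.hypot(xx-335,yy-195)<45)
    p=np.argwhere(m)[:,::-1]; e=cv2.fitEllipse(cv2.convexHull(p.astype(np.int32))); c=ray("side",[e[0]],.043)[0]; print(e,c,np.degrees(np.arctan2(c[1]-C[1],c[0]-C[0])),np.hypot(*(c[:2]-C)))
E
python3 - <<'E'
from h import *
s=state(); print(s["t"],s["ee_pos"],s["orientation"],s["force"])
im2=snap("side","side5"); q=(331,183); im=snap("top","top5")
cv2.imwrite("pics/c5.png",np.hstack([cv2.resize(im2[q[1]-50:q[1]+50,q[0]-50:q[0]+50],None,fx=4,fy=4),cv2.resize(im[140:240,230:330],None,fx=4,fy=4)])[:,:,::-1])
sidered(im2)
try: measure(im)
except Exception as e: print(e)
for d in range(56,69,2): print(d,inc(*pose(56),*pose(d)))
E
```

```text
5.25 [0.6152463  0.02083677 0.06810585] [-1.79994703e+02  5.94367512e-03  1.18426258e+02] [-0.04656561  0.14190154 -0.43803548]Traceback (most recent call last):
  File "<stdin>", line 5, in <module>
  File "h.py", line 48, in sidered
    p=np.argwhere(m)[:,::-1]; e=cv2.fitEllipse(cv2.convexHull(p.astype(np.int32))); c=ray("side",[e[0]],.043)[0]; print(e,c,np.degrees(np.arctan2(c[1]-C[1],c[0]-C[0])),np.hypot(*(c[:2]-C)))
                                ~~~~~~~~~~~~~~^^^^^^^^^^^^^^^^^^^^^^^^^^^^^^^^^^^^
cv2.error: OpenCV(4.12.0) /io/opencv/modules/imgproc/src/shapedescr.cpp:361: error: (-201:Incorrect size of input array) There should be at least 5 points to fit the ellipse in function 'fitEllipseNoDirect'
```

View pics/c5.png

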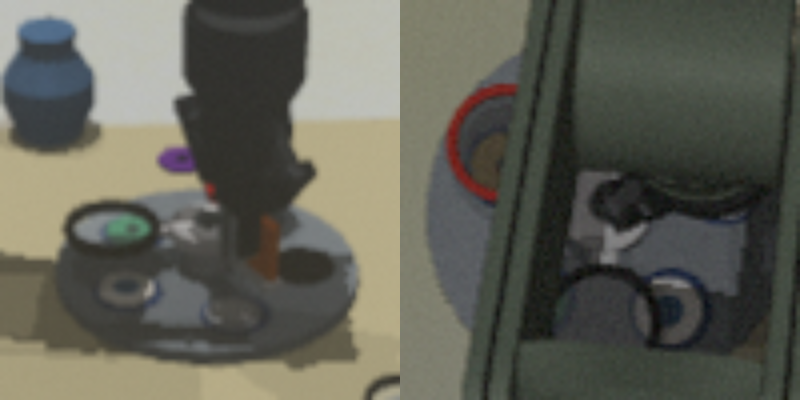

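The side view shows the fingers still behind the tab, and the red loupe is half hidden over the brass coin's place. I'll push the last 8°, then back off and raise the hand for a clear look.

Call:
{"fn": "drive_tool", "kwargs": {"increments": "1 -0.0024 0.0109 0 0 0 -0.0111; 1 -0.0045 0.0218 0 0 0 -0.0222; 1 -0.0062 0.0328 0 0 0 -0.0333; 1 -0.0074 0.0439 0 0 0 -0.0444; 1 -0.0074 0.0439 0 0 0 -0.0444; 1 -0.0074 0.0439 0 0 0 -0.0444"}}

```text
t: 5.95
ee_pos: [0.6233, 0.0238, 0.0682]
orientation: [-180.0, 0.0, 126.4]
force: [-0.7, -2.0, -1.2]
grip_width: -0.0001
```

Call:
{"fn": "drive_tool", "kwargs": {"increments": "1 0 -0.04 0 0 0 0; 1 0 -0.08 0 0 0 0; 1 0 -0.1 0 0 0 0; 1 0 -0.1 0 0 0 0; 1 0 -0.1 -0.15 0 0 0; 1 0 -0.1 -0.3 0 0 0; 1 0 -0.1 -0.45 0 0 0; 1 0 -0.1 -0.6 0 0 0; 1 0 -0.1 -0.6 0 0 0"}}

```text
t: 6.85
ee_pos: [0.6113, 0.0116, 0.1944]
orientation: [179.5, 0.5, 126.5]
force: [0.5, -0.4, 0.4]
grip_width: -0.0004
```

```bash
python3 - <<'E'
from h import *
s=state(); print(s["t"],s["ee_pos"],s["orientation"],s["joint_pos"])
print(inc(s["ee_pos"],s["orientation"],[.45,-.12,.2],s["orientation"]))
print(inc(s["ee_pos"],s["orientation"],[.40,-.24,.2],s["orientation"]))
E
```

```text
6.85 [0.61126629 0.01164053 0.19437635] [179.50733356   0.45059716 126.49315874] [-7.02062502e+00  1.81060658e+01  8.63468127e+01  1.28958847e-02
  7.48795906e+01 -1.33519012e+02]
[-0.0498 -1.0394 -0.0367  0.      0.      0.    ]
[-0.3835 -1.5972 -0.0388  0.      0.      0.    ]
```

Call:
{"fn": "drive_tool", "kwargs": {"increments": "1 -0.02 -0.1 0 0 0 0.045; 1 -0.04 -0.2 0 0 0 0.09; 1 -0.06 -0.3 0 0 0 0.135; 1 -0.08 -0.4 0 0 0 0.18; 1 -0.1 -0.5 0 0 0 0.225; 1 -0.13 -0.6 0 0 0 0.27; 1 -0.16 -0.7 0 0 0 0.31; 1 -0.19 -0.8 0 0 0 0.35; 1 -0.19 -0.8 0 0 0 0.35; 1 -0.19 -0.8 0 0 0 0.35"}}

```text
t: 7.85
ee_pos: [0.5013, -0.1136, 0.1877]
orientation: [-180.0, -0.0, 63.5]
force: [0.5, 0.5, -1.2]
grip_width: 0.0001
```

```bash
python3 - <<'E'
from h import *
s=state(); print(s["t"],s["ee_pos"],s["orientation"],s["joint_pos"][5])
print(inc(s["ee_pos"],s["orientation"],[.40,-.26,.2],s["orientation"]))
E
```

```text
7.85 [ 0.50126588 -0.11359085  0.1877215 ] [-1.79963646e+02 -3.72262964e-02  6.35455589e+01] -86.00494459161656
[-0.8809 -0.1272 -0.0619  0.      0.      0.    ]
```

Call:
{"fn": "drive_tool", "kwargs": {"increments": "1 -0.15 -0.02 0 0 0 0; 1 -0.3 -0.04 -0.02 0 0 0; 1 -0.45 -0.06 -0.04 0 0 0; 1 -0.6 -0.08 -0.06 0 0 0; 1 -0.75 -0.1 -0.06 0 0 0; 1 -0.88 -0.13 -0.06 0 0 0; 1 -0.88 -0.13 -0.06 0 0 0"}}

```text
t: 8.55
ee_pos: [0.3991, -0.2611, 0.2002]
orientation: [180.0, 0.0, 63.4]
force: [0.2, -0.7, 0.9]
grip_width: 0.0
```

```bash
python3 - <<'E'
from h import *
im=snap("top","top6"); im2=snap("side","side6"); q=(331,183)
o=measure(im); 
for k in o: d=o[k][0][:2]-C; print(k,np.hypot(*d).round(4),np.degrees(np.arctan2(d[1],d[0])).round(1))
sidered(im2)
# dark centre square of the coin
H=cv2.cvtColor(im,cv2.COLOR_RGB2HSV); 
cv2.imwrite("pics/c6.png",np.hstack([cv2.resize(im2[q[1]-50:q[1]+50,q[0]-50:q[0]+50],None,fx=4,fy=4),cv2.resize(im[140:240,230:330],None,fx=4,fy=4,interpolation=2)])[:,:,::-1])
E
```

```text
red [0.6268 0.1406 0.045 ] 254.3 178.9 14.7 192
tab [0.6333 0.0309 0.085 ] 303.5 172.5 9.3 87
red 0.0643 64.3
tab 0.0622 -56.5
((340.36102294921875, 177.9805450439453), (10.415575981140137, 22.321434020996094), 91.34811401367188) [0.62802927 0.14110766 0.043     ] 63.572098156161104 0.06522387143291987
```

View pics/c6.png

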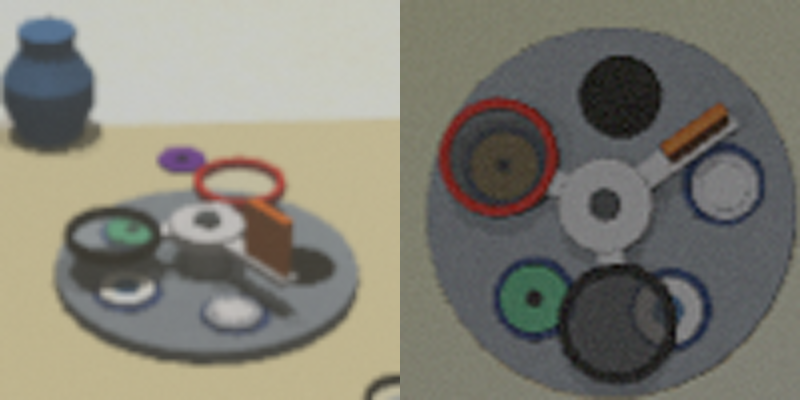

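The top view shows the whole brass coin inside the red rim (rim centre pixel (254.3,178.9), coin at about (255.4,180.4)). Allowing for height, the offset is about 1.6 mm out of the 8 mm margin. The other coins and the jar are undisturbed and the hand is away, so I'll hand in.

```bash
python3 -c "
from h import *
print(ray('top',[255.4,180.4],.016)); workorder.job_done()"
```

```text
[[0.62699627 0.14239061 0.016     ]]
the job is handed in; nothing more can be done
```

I pushed the orange tab from behind with the shut fingertips and turned the turret about 63° counter-clockwise. The red-rimmed loupe now sits over the brass coin. I then backed the hand off, raised it and moved it well clear, and handed the job in at about 8.7 s.

- **Centring:** in the last top view the whole coin shows inside the red rim. The loupe centre is at (0.627, 0.141) and the coin at (0.627, 0.142), about 1.6 mm (1.5°) short of centre by the initial coin fix.
- **Disagreement:** the side camera put the loupe at 63.6° and the top camera at 64.3°, against about 65.8° for the coin. At worst that is about 2.5 mm off, within the 8 mm margin, so I made no second push.
- **Contact:** the force readings at the end of each move call, pushes included, stayed around 2 N. The coins and the jar looked undisturbed in the last views; I did not re-check the teacup or the brush afterwards, and the hand's way out passed above the brush.

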